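Set the binding-punch width gauge with its thumbwheel

TASK

With a fingertip on top of the knurled thumbwheel of the width gauge, roll the wheel until the sliding jaw has closed the gap as far as the gauge mark, so that the jaw's pointer bar lines up with the middle of the blade of the mark clip. Move the jaw only by the wheel, never by touching the jaw itself, leave the stapler, tape roll and tumbler where they stand, and finish with the hand clear of everything.

Things in the scene. Friction and masses are not known exactly. Their poses are not given: they have to be found in the camera images.
- gauge: Width gauge of a binding punch, bolted to the bench: grey base plate 190 (its x) by 320 (its y) by 30 mm high; origin at the centre of its underside, z up, -x side towards the robot. The -x half carries the thumbwheel in a black housing; the +x half two steel jaws 70 mm high (gauge x 5 to 65): the fixed one at the +y end, the sliding one on the -y side; along the +x edge a scale rail.
- wheel_top (a point): Highest point of the thumbwheel, at gauge x -50, y 0, z 77 mm; it does not turn with the wheel. Only this top can be touched: the wheel stands 17 mm proud of its black housing (56 mm in x by 96 mm in y, its top 60 mm above the bench).
- wheel: The thumbwheel: knurled steel roller, radius 32 mm, 22 mm wide; origin at its centre, axle level along gauge x. Rolling its top towards gauge +y drives the sliding jaw to +y (closes the gap), 12 mm per radian, so 32 mm of rim travel moves the jaw 12 mm. It stays where left: about 2 N along the rim turns it; a fingertip pressed down with 4 to 10 N rolls it without slipping.
- jaw: The sliding jaw: steel plate 60 mm (x) by 12 mm (y) with a foot behind it; origin at bench level on the line of its inner face, at gauge x 0. It slides along gauge y with the wheel. Not to be touched.
- pointer (a point): Tip line of the sliding jaw's pointer, a dark bar 4 mm wide reaching out over the scale rail; the point lies on its middle line (also the line of the jaw's inner face), at gauge x 80, z 42 mm, and moves with the jaw along gauge y.
- mark (a point): The gauge mark: middle of the thin (3 mm) upright blade of a small dark steel clip, 18 mm wide, fixed on the outer edge of the scale rail; gauge x 80, z 42 mm. The pointer starts 16 to 48 mm short of it, on its gauge -y side; the jaw is set when both points have the same gauge y. The pointer passes freely.
- stapler: Loose grey and black stapler 120 mm long, 40 mm wide, 38 mm high, lying beside the gauge; not to be moved.
- tape_roll: Loose cardboard tape roll, outer diameter 84 mm, 24 mm high, lying flat beside the gauge; not to be moved.
- tumbler: Loose metal tumbler, diameter 68 mm, 85 mm high, standing beside the gauge; not to be moved.

How it is judged:
By the outcome, as a careful person would: the job done as asked, in the order asked, and still so for the second after the job is handed in, with the robot touching nothing.
It also fails if it takes over 51 s, if anything falls off the work surface, if the arm or the gripper's body presses on something with over 40 N, if the wrist force passes 120 N, or if a joint passes its speed limit or range.

ROBOT

A 7-joint arm with a two-finger parallel gripper is mounted at the origin on the work surface. World frame = base frame: x ahead of the robot, y to its left, z up, the work surface at z = 0. Lengths are in m, angles in rad, forces in N, time in s.
With the tool pointing down it reaches from about 0.4 to 0.875 m from the base axis. Payload 19.3 kg.
Tool frame: the origin (TCP) lies on the centre line of the jaws, within the pads' length; the fingertips stand 14 mm ahead of it and the grasp point (between the pads) lies 5 mm behind it; x points along the fingers, y is the direction in which the jaws open and shut, and the axes are right-handed (so a half turn about x gives the same grasp; the last joint's range is limited). The gripper opens to 85 mm and grips with 20 to 120 N. Pads are 22 mm wide; open, the fingers measure 114 mm over their backs; the gripper's body (76 mm by 85 mm) begins 54 mm behind the grasp point. The pads swing forward as they close: fully open they stand 13 mm farther back than shut.
Start: joints at [1.217, 0.521, -0.036, 1.599, 0.021, 1.021, -0.113], TCP at [0.175, -0.6, 0.245] pointing down, gripper open.
Joint ranges: [-2.91, 2.91], [-0.3, 2.13], [-1.5, 1.42], [0.17, 2.43], [-1.26, 4.41], [0.16, 1.93], [-2.52, 2.52]. Speed limits (rad/s): [1.89, 1.89, 2.39, 2.39, 3.01, 3.01, 3.01].

INTERFACE

Orientations are given as [roll, pitch, yaw] about the fixed x, y, z axes, in that order (R = Rz(yaw) Ry(pitch) Rx(roll)).
In Python, from workcell import monitor, optics, bot gives the robot as it stands.
- The arm moves only by the tool arm_command, never from a script. Its arguments are lists of equal length, an entry for each row: "delta_pos": the shift along the tool's x, y, z as a fraction of full scale, a list of three; "rotation": the turn, a rotation vector about the tool's x, y, z as a fraction of full scale, a list of three. In form: {"delta_pos": [[dx, dy, dz], ...], "rotation": [[wx, wy, wz], ...]}. A call has 1 to 10 rows; each row shifts and turns the pose as measured when the row begins, along the tool's axes as they then stand; what a row does not reach is not made up. Full scale, the value 1, is 30 mm for a shift and 6 degrees for a turn. A row lasts 1/10 s, in which the tool goes at most 50 mm and 8.59 degrees, less where a joint would pass 70% of its speed; a pose out of reach is approached as far as the arm can. A call with a number of a shift or a turn outside -1 to 1 is refused whole. A call with a gripper value outside its range is refused whole. "gripper" is the closure, from -1 (fully open) to 1 (shut), so that 0 is half open, set as the call begins (left out, the last holds). The fingers move at their own pace and stop on an object; "grip_force" is the grip in N (left out, the last holds). Time passes only in rows, so rows that do not move let the fingers close. It gives the time, the measured TCP pose, the force and the opening at its end, in the units of the state.
- monitor.observe(): the state, without advancing time (a new reading comes with each control period).
- optics.grab_frame(name): name is "scene" or "top" or "wrist"; returns the picture (480x640x3 uint8, red, green, blue); there is no depth.
- optics.camera_params(name): a dict with "fx", "fy", "cx", "cy" (pixels), "origin" and "rotation" of the camera in the world. Camera axes: x right, y down, z forward; pixel columns grow to the right and rows downward; lengths in m; the calibration is good to about 2 mm. A picture is of the moment at which its call begins: read the wrist's pose just before it. camera_params takes no time and is no camera call; for the wrist camera it gives the pose at the moment of the call.
- bot.job_done(): hands the job in, once; it reports no verdict.
The state is a dict: "clock": time; "qpos": joint angles; "qd": joint speeds; "joint_efforts": joint torques, N m; "position": TCP position; "tool_rot": TCP orientation; "force": force on the tool from outside, world axes, zero at the start; "moment": the same for the moment, N m; "grip_width": finger opening in m.
Only numpy, scipy, OpenCV 4.12 (cv2) and the standard library are available. Lean on these libraries where they do the work, as an engineer would, in place of code of your own. Each camera call takes 0.05 s, during which the arm holds its last target. There are 200 camera calls.

## Working session

There is one attempt and no reset: what is moved stays moved. The work goes in short steps, Python scripts to look and compute and a tool call to move; the robot and the scene stay as the last step left them, time stands still between calls to the robot, and variables do not carry over. Pictures are saved under pics/ and viewed, about 8 in all and at most 12, crops included, and the job is handed in when it is done.

Besides the shell and the picture viewer there is one more tool, called after "Emit:" by a JSON object that holds its "method" and its "body". arm_command: Moves the arm, as the interface text tells. Its arguments: {"type":"object","properties":{"delta_pos":{"type":"array","items":{"type":"array","items":{"type":"number"}}},"rotation":{"type":"array","items":{"type":"array","items":{"type":"number"}}},"gripper":{"type":"number"},"grip_force":{"type":"number"}},"required":["delta_pos","rotation"]}

```bash
mkdir -p pics; python3 - <<'E'
from workcell import monitor, optics, bot
import cv2
s=monitor.observe(); print({k:s[k] for k in("clock","position","tool_rot","force","grip_width")})
for n in("scene","top"):
    im=optics.grab_frame(n); cv2.imwrite(f"pics/{n}0.png",im[:,:,::-1]); p=optics.camera_params(n); print(n,p)
E
```

```text
{'clock': 0.0, 'position': array([ 0.17490132, -0.599687  ,  0.24473769]), 'tool_rot': array([-1.51051348,  1.56964651,  1.914919  ]), 'force': array([ 0.19924423, -0.23263614,  0.42965001]), 'grip_width': 0.08557242070002483}
scene {'fx': 528.1771770824168, 'fy': 528.1771770824168, 'cx': 320.0818748967123, 'cy': 242.93696678875915, 'origin': array([ 1.22207945, -0.12798772,  0.77232982]), 'rotation': array([-2.40720304, -0.00553292,  1.31291841])}
top {'fx': 483.50239643492114, 'fy': 483.50239643492114, 'cx': 319.1253209092828, 'cy': 237.1360977095633, 'origin': array([0.47299644, 0.03187913, 1.07174878]), 'rotation': array([-3.02644915e+00,  2.54752450e-03, -1.56350896e+00])}
```

View pics/top0.png

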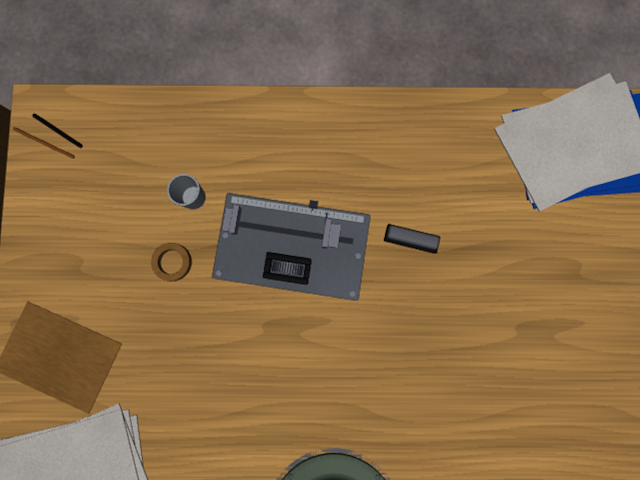

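View pics/scene0.png

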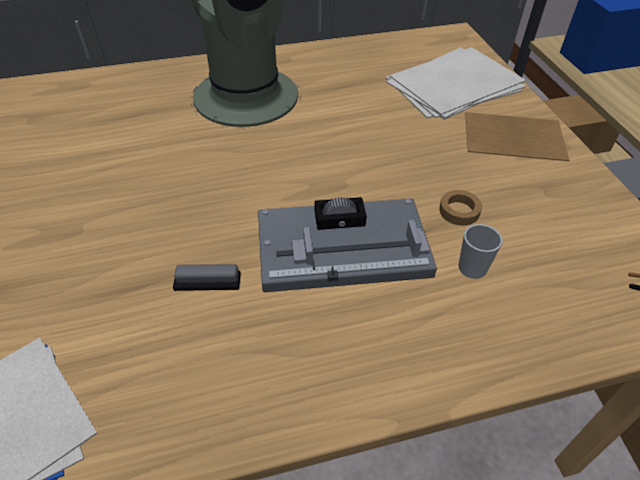

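```bash
cat > h.py <<'E'
import numpy as np, cv2
from scipy.spatial.transform import Rotation as Ro
def rot(r):
    r=np.asarray(r); return r if r.shape==(3,3) else Ro.from_euler('xyz',r).as_matrix()
def ray(p,uv,z):
    d=rot(p['rotation'])@np.array([(uv[0]-p['cx'])/p['fx'],(uv[1]-p['cy'])/p['fy'],1]); o=np.asarray(p['origin'])
    return o+d*(z-o[2])/d[2]
def proj(p,X):
    c=rot(p['rotation']).T@(np.asarray(X)-p['origin']); return np.array([p['fx']*c[0]/c[2]+p['cx'],p['fy']*c[1]/c[2]+p['cy']])
E
python3 - <<'E'
from h import *
from workcell import monitor, optics
P={n:optics.camera_params(n) for n in("top","scene","wrist")}
print(P["wrist"]); print(rot(P["wrist"]["rotation"])); print(rot(monitor.observe()["tool_rot"]))
for n in("top","scene"):
    im=cv2.imread(f"pics/{n}0.png"); hsv=cv2.cvtColor(im,cv2.COLOR_BGR2HSV); p=P[n]
    m=((hsv[:,:,1]<70)).astype(np.uint8)*255
    x,y,w,h=(200,180,180,130) if n=="top" else (250,190,192,108)
    k=np.zeros_like(m);k[y:y+h,x:x+w]=m[y:y+h,x:x+w]
    c=max(cv2.findContours(k,0,1)[0],key=cv2.contourArea)
    q=cv2.approxPolyDP(c,6,True)[:,0]
    print(n,q.tolist()); print(np.round([ray(p,u,.03) for u in q],4))
    b=np.zeros_like(m); b[y:y+h,x:x+w]=(hsv[y:y+h,x:x+w,2]<45)*255
    for c in sorted(cv2.findContours(b,0,1)[0],key=cv2.contourArea)[-3:]:
        r=cv2.minAreaRect(c); bx=cv2.boxPoints(r); print("dark",cv2.contourArea(c),r, np.round(ray(p,r[0],.06),4),np.round([ray(p,u,.06)[:2] for u in bx],3).tolist())
a=cv2.imread("pics/top0.png")[185:305,205:375]; cv2.imwrite("pics/c1.png",cv2.resize(a,None,fx=4.6,fy=4.6,interpolation=cv2.INTER_CUBIC))
E
```

```text
{'fx': 430.3339294225773, 'fy': 430.3339294225773, 'cx': 317.13854852052964, 'cy': 244.7035605749033, 'origin': array([ 0.24517252, -0.57939645,  0.37249237]), 'rotation': array([ 2.85523444e+00,  1.44596691e-04, -1.28690999e+00])}
[[ 2.80088539e-01 -9.20871522e-01 -2.71193752e-01]
 [-9.59974161e-01 -2.68722235e-01 -7.89808270e-02]
 [-1.44596690e-04  2.82460619e-01 -9.59278884e-01]]
[[-3.47736749e-04  2.79943684e-01 -9.60016361e-01]
 [ 9.04845357e-04 -9.60015938e-01 -2.79943888e-01]
 [-9.99999530e-01 -9.66013125e-04  8.05270784e-05]]
top [[227, 194], [212, 277], [358, 298], [369, 215], [316, 201]]
[[ 0.6873  0.2381  0.03  ]
 [ 0.5056  0.2651  0.03  ]
 [ 0.4631 -0.0486  0.03  ]
 [ 0.6428 -0.073   0.03  ]
 [ 0.673   0.0428  0.03  ]]
dark 14.5 ((201.52944946289062, 192.61764526367188), (11.641709327697754, 3.6380343437194824), 75.96376037597656) [0.6837 0.2865 0.06  ] [[0.695, 0.294], [0.697, 0.286], [0.672, 0.279], [0.671, 0.287]]
dark 23.5 ((237.58108520507812, 220.01353454589844), (2.1371867656707764, 26.13943862915039), 9.462322235107422) [0.6253 0.2081 0.06  ] [[0.598, 0.214], [0.6
[... 244 characters left out ...]
cene [[258, 211], [263, 291], [434, 276], [412, 198], [316, 202], [315, 211]]
[[ 0.4607 -0.0514  0.03  ]
 [ 0.6596 -0.0786  0.03  ]
 [ 0.7035  0.2245  0.03  ]
 [ 0.5021  0.2614  0.03  ]
 [ 0.4644  0.0675  0.03  ]
 [ 0.4892  0.059   0.03  ]]
dark 2.5 ((332.5, 271.0), (1.0, 6.0), 0.0) [0.67  0.044 0.06 ] [[0.676, 0.041], [0.663, 0.045], [0.664, 0.047], [0.677, 0.043]]
dark 21.0 ((332.5, 279.0), (4.0, 9.0), 90.0) [0.687  0.0392 0.06  ] [[0.681, 0.033], [0.685, 0.048], [0.693, 0.045], [0.689, 0.031]]
dark 883.5 ((339.9307861328125, 213.12388610839844), (28.831340789794922, 50.15971374511719), 85.48600769042969) [0.5363 0.0963 0.06  ] [[0.49, 0.056], [0.504, 0.155], [0.58, 0.134], [0.567, 0.041]]
```

View pics/c1.png

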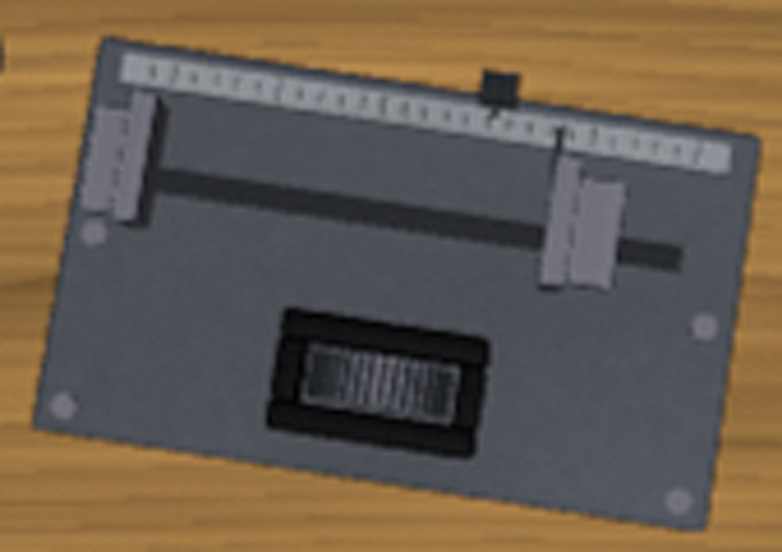

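The top view shows the base plate with corners at about (227,194), (212,277), (358,298) and (369,215). The wheel is at (287,268), the pointer at about (327,216) and the mark at about (313,209), roughly 33 mm apart. The plate and housing fits agree: gauge yaw is about -7.9° and wheel_top is at about (0.525, 0.102, 0.077). I'll move with the fingers shut and tool y along gauge -y, so the wrist camera looks over the scale.

Emit:
{"method": "arm_command", "body": {"delta_pos": [[0,-0.4,-0.8],[0,-0.5,-0.8],[0,-0.6,-0.8],[0,-0.6,-0.8],[0,-0.6,-0.8],[0,-0.8,-0.4],[0,-0.9,-0.4],[0,-0.9,-0.4],[0,-0.9,-0.4],[0,-0.9,-0.4]], "rotation": [[0.8,0,0],[0.8,0,0],[0.8,0,0],[0.8,0,0],[0.8,0,0],[0,0,0],[0,0,0],[0,0,0],[0,0,0],[0,0,0]], "gripper": 1}}

```text
clock: 1.1
position: [0.368, -0.3788, 0.2415]
tool_rot: [-0.598, 1.564, 2.384]
force: [1.6, -0.4, -0.0]
grip_width: -0.0002
```

```bash
cat > w.py <<'E'
from h import *
from workcell import monitor
import sys
T=[float(a) for a in sys.argv[1:4]] or [.525,.102,.22]
s=monitor.observe(); R=rot(s['tool_rot']); yt=np.array([-.137,-.99057,0]); X=np.array([0,0,-1.]); Rt=np.c_[X,yt,np.cross(X,yt)]
print(s['clock'],np.round(s['position'],4),np.round(s['qpos'],2),np.round(s['force'],2),s['grip_width'])
print("shift units",np.round(R.T@(np.array(T)-s['position'])/.03,2),"rot units",np.round(Ro.from_matrix(R.T@Rt).as_rotvec()/np.radians(6),2))
E
python3 w.py
```

```text
1.1 [ 0.368  -0.3788  0.2415] [ 0.69  0.38  0.    1.85 -0.    0.92 -1.04] [ 1.56 -0.38 -0.01] -0.0001563954861498562
shift units [  0.77 -16.65  -2.62] rot units [-0.21  0.05  0.04]
```

Emit:
{"method": "arm_command", "body": {"delta_pos": [[0,-1,-0.3],[0,-1,-0.3],[0,-1,-0.3],[0,-1,-0.3],[0,-1,-0.3],[0,-1,-0.3],[0,-1,-0.3],[0,-1,-0.2],[0,-1,0],[0,-1,0]], "rotation": [[-0.2,0,0],[0,0,0],[0,0,0],[0,0,0],[0,0,0],[0,0,0],[0,0,0],[0,0,0],[0,0,0],[0,0,0]]}}

```text
clock: 2.1
position: [0.4815, -0.0786, 0.2408]
tool_rot: [-0.504, 1.561, 2.5]
force: [0.7, -0.5, -0.7]
grip_width: 0.0001
```

```bash
python3 w.py
```

```text
2.1 [ 0.4815 -0.0786  0.2408] [ 0.15  0.32 -0.13  1.95  0.04  0.89 -1.71] [ 0.66 -0.53 -0.69] 0.00013210012162008847
shift units [ 0.72 -6.16 -0.61] rot units [-0.    0.08  0.04]
```

Emit:
{"method": "arm_command", "body": {"delta_pos": [[0.2,-1,-0.2],[0.2,-1,-0.1],[0.2,-1,-0.1],[0,-1,-0.1],[0,-1,-0.1],[0,-0.8,0],[0,0,0]], "rotation": [[0,0.08,0.04],[0,0,0],[0,0,0],[0,0,0],[0,0,0],[0,0,0],[0,0,0]]}}

```text
clock: 2.8
position: [0.5232, 0.1028, 0.221]
tool_rot: [-0.426, 1.569, 2.583]
force: [-0.5, -1.1, -0.1]
grip_width: -0.0
```

```bash
python3 w.py; python3 - <<'E'
from h import *
from workcell import optics
p=optics.camera_params("wrist"); im=optics.grab_frame("wrist")
c,s=np.cos(np.radians(-7.9)),np.sin(np.radians(-7.9))
G=lambda x,y,z:(.5747+c*x-s*y,.0954+s*x+c*y,z)
for g in[(80,-90,42),(80,40,42),(-50,0,77),(-95,-160,30),(95,-160,30)]: print(g,proj(p,G(*np.array(g)/1000)))
import json;json.dump({k:np.asarray(v).tolist() for k,v in p.items()},open("w1.json","w"))
cv2.imwrite("pics/w1.png",im[:,:,::-1])
E
```

```text
2.8 [0.5232 0.1028 0.221 ] [-0.17  0.41 -0.18  1.86  0.09  0.88 -2.09] [-0.53 -1.08 -0.05] -4.7939447989149374e-05
shift units [ 0.03  0.02 -0.06] rot units [0.04 0.02 0.01]
(80, -90, 42) [458.75622612  22.90214105]
(80, 40, 42) [257.01223109  21.8387993 ]
(-50, 0, 77) [318.12213474 231.23850213]
(-95, -160, 30) [521.02138446 272.36559412]
(95, -160, 30) [561.03700814   2.21388631]
```

View pics/w1.png

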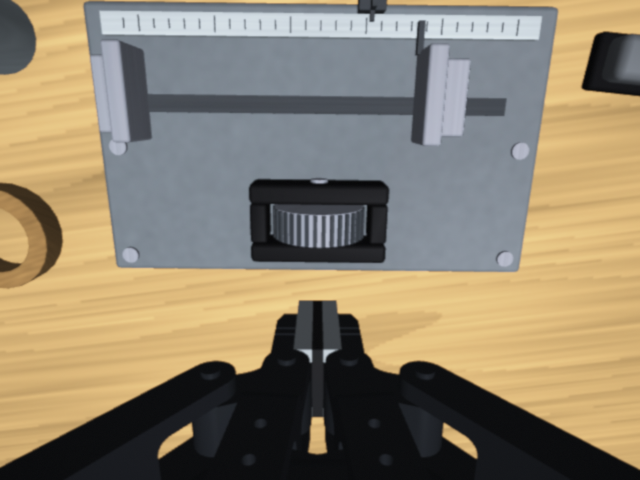

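The wrist view shows the pointer tip at about (422,22), the blade at about (372,15), and the wheel right ahead of the shut fingertips. The gap is about 32 mm, so the rim has to travel about 86 mm. I'll go down over the wheel at gauge y -11.

Emit:
{"method": "arm_command", "body": {"delta_pos": [[1,0.38,-0.05],[1,0,0],[1,0,0],[0.7,0,0],[0.2,0,0],[0,0,0]], "rotation": [[0,0,0],[0,0,0],[0,0,0],[0,0,0],[0,0,0],[0,0,0]]}}

```text
clock: 3.45
position: [0.5228, 0.083, 0.1008]
tool_rot: [1.297, 1.569, -1.984]
force: [-0.4, 0.6, 0.7]
grip_width: 0.0004
```

```bash
python3 w.py .5235 .0914 .091
```

```text
3.45 [0.5228 0.083  0.1008] [-0.16  0.58 -0.15  1.96  0.14  0.61 -2.11] [-0.39  0.63  0.68] 0.00040426175181520677
shift units [ 0.33 -0.28  0.02] rot units [-0.02  0.01 -0.02]
```

Emit:
{"method": "arm_command", "body": {"delta_pos": [[0.1,-0.28,0],[0.1,0,0],[0.07,0,0],[0.07,0,0]], "rotation": [[0,0,0],[0,0,0],[0,0,0],[0,0,0]]}}

```text
clock: 3.85
position: [0.5258, 0.0918, 0.0931]
tool_rot: [2.917, 1.567, -0.365]
force: [0.1, 0.0, -0.7]
grip_width: -0.0002
```

Emit:
{"method": "arm_command", "body": {"delta_pos": [[0.07,0,0],[0.07,0,0]], "rotation": [[0,0,0],[0,0,0]]}}

```text
clock: 4.05
position: [0.5263, 0.0919, 0.0898]
tool_rot: [3.063, 1.566, -0.218]
force: [-11.6, -2.9, 44.6]
grip_width: -0.0001
```

Emit:
{"method": "arm_command", "body": {"delta_pos": [[-0.03,0,0]], "rotation": [[0,0,0]]}}

```text
clock: 4.15
position: [0.5262, 0.0917, 0.091]
tool_rot: [2.987, 1.566, -0.295]
force: [0.1, -0.4, 0.1]
grip_width: 0.0005
```

Emit:
{"method": "arm_command", "body": {"delta_pos": [[0,0,0]], "rotation": [[0,0,0]]}}

```text
clock: 4.25
position: [0.5263, 0.0917, 0.0913]
tool_rot: [3.02, 1.565, -0.262]
force: [0.3, -1.0, 0.4]
grip_width: 0.0
```

Emit:
{"method": "arm_command", "body": {"delta_pos": [[0.02,0,0],[0.01,0,0]], "rotation": [[0,0,0],[0,0,0]]}}

```text
clock: 4.45
position: [0.5264, 0.0917, 0.0905]
tool_rot: [3.06, 1.565, -0.223]
force: [-2.9, -0.1, 9.8]
grip_width: 0.0003
```

Emit:
{"method": "arm_command", "body": {"delta_pos": [[0.01,0,0]], "rotation": [[0,0,0]]}}

```text
clock: 4.55
position: [0.5265, 0.0917, 0.0904]
tool_rot: [3.063, 1.565, -0.219]
force: [-4.8, -0.7, 12.5]
grip_width: -0.0002
```

Emit:
{"method": "arm_command", "body": {"delta_pos": [[0.01,0,0]], "rotation": [[0,0,0]]}}

```text
clock: 4.65
position: [0.5265, 0.0917, 0.0904]
tool_rot: [3.068, 1.565, -0.215]
force: [-4.4, -1.6, 12.2]
grip_width: -0.0002
```

Emit:
{"method": "arm_command", "body": {"delta_pos": [[0.005,-0.1,0],[0.006,-0.1,0],[0.006,-0.1,0]], "rotation": [[0,0,0],[0,0,0],[0,0,0]]}}

```text
clock: 4.95
position: [0.5275, 0.0996, 0.0909]
tool_rot: [2.822, 1.565, -0.462]
force: [-3.8, -1.4, 10.4]
grip_width: 0.0003
```

Emit:
{"method": "arm_command", "body": {"delta_pos": [[0.006,-0.1,0],[0.006,-0.1,0]], "rotation": [[0,0,0],[0,0,0]]}}

```text
clock: 5.15
position: [0.5284, 0.1051, 0.0909]
tool_rot: [2.718, 1.564, -0.566]
force: [-2.4, -1.7, 8.4]
grip_width: -0.0001
```

Emit:
{"method": "arm_command", "body": {"delta_pos": [[0.006,-0.1,0],[0.007,-0.1,0],[0.007,-0.1,0]], "rotation": [[0,0,0],[0,0,0],[0,0,0]]}}

```text
clock: 5.45
position: [0.5297, 0.1136, 0.0905]
tool_rot: [2.581, 1.564, -0.704]
force: [0.2, -0.5, 0.7]
grip_width: 0.0
```

```bash
python3 w.py .5235 .0914 .0955
```

```text
5.45 [0.5297 0.1136 0.0905] [-0.22  0.61 -0.14  1.94  0.15  0.6  -2.17] [ 0.16 -0.48  0.67] 1.0989182103187636e-05
shift units [-0.16  0.76  0.1 ] rot units [-0.06 -0.05 -0.03]
```

Emit:
{"method": "arm_command", "body": {"delta_pos": [[-0.2,0,0.1],[0,0.42,0],[0,0.42,0],[0.15,0,0],[0,0,0]], "rotation": [[-0.06,-0.05,-0.03],[0,0,0],[0,0,0],[0,0,0],[0,0,0]]}}

```text
clock: 5.95
position: [0.5224, 0.086, 0.0918]
tool_rot: [1.094, 1.57, -2.185]
force: [-0.1, 1.1, 0.5]
grip_width: 0.0002
```

```bash
python3 w.py .5235 .0905 .0905
```

```text
5.95 [0.5224 0.086  0.0918] [-0.17  0.6  -0.15  1.96  0.15  0.59 -2.12] [-0.09  1.06  0.45] 0.0001854710882315504
shift units [ 0.04 -0.15 -0.02] rot units [ 0.  0. -0.]
```

Emit:
{"method": "arm_command", "body": {"delta_pos": [[0.02,-0.12,-0.02],[0.02,0,0],[0.01,0,0]], "rotation": [[0,0,0],[0,0,0],[0,0,0]]}}

```text
clock: 6.25
position: [0.5237, 0.09, 0.0901]
tool_rot: [0.903, 1.57, -2.376]
force: [-2.2, -3.4, 9.0]
grip_width: -0.0001
```

Emit:
{"method": "arm_command", "body": {"delta_pos": [[0.006,-0.1,0],[0.006,-0.1,0],[0.006,-0.1,0]], "rotation": [[0,0,0],[0,0,0],[0,0,0]]}}

```text
clock: 6.55
position: [0.525, 0.0985, 0.091]
tool_rot: [1.544, 1.569, -1.736]
force: [-2.4, -1.9, 7.6]
grip_width: -0.0
```

Emit:
{"method": "arm_command", "body": {"delta_pos": [[0.006,-0.1,0],[0.006,-0.1,0],[0.007,-0.1,0]], "rotation": [[0,0,0],[0,0,0],[0,0,0]]}}

```text
clock: 6.85
position: [0.5263, 0.108, 0.0909]
tool_rot: [1.687, 1.568, -1.591]
force: [-2.5, -1.4, 6.9]
grip_width: -0.0
```

Emit:
{"method": "arm_command", "body": {"delta_pos": [[0.012,-0.08,0]], "rotation": [[0,0,0]]}}

```text
clock: 6.95
position: [0.5268, 0.1107, 0.0908]
tool_rot: [1.771, 1.568, -1.507]
force: [-1.0, -2.2, 7.9]
grip_width: 0.0002
```

```bash
python3 w.py .523 .0905 .091; python3 - <<'E'
from h import *
from workcell import optics
im=optics.grab_frame("scene")[:,:,::-1]; cv2.imwrite("pics/s2.png",im)
a=np.hstack([cv2.imread("pics/scene0.png")[245:300,255:345],im[245:300,255:345]])
cv2.imwrite("pics/s2c.png",cv2.resize(a,None,fx=4.4,fy=4.4,interpolation=cv2.INTER_CUBIC))
E
```

```text
6.95 [0.5268 0.1107 0.0908] [-0.22  0.61 -0.14  1.94  0.15  0.6  -2.16] [-0.99 -2.24  7.95] 0.00023798818699397828
shift units [-0.01  0.68  0.03] rot units [ 0.01 -0.01 -0.03]
```

View pics/s2c.png

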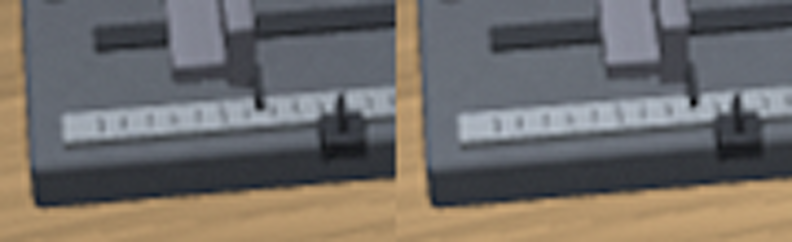

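The scene crop shows the pointer-to-blade distance down from 79 to 43 crop px. That leaves about 17 mm, so I'll do two more similar strokes and then measure closely.

Emit:
{"method": "arm_command", "body": {"delta_pos": [[-0.2,0,0.03],[0,0.32,0],[0,0.32,0],[0.15,0,0],[0.01,0,0]], "rotation": [[0,0,0],[0,0,0],[0,0,0],[0,0,0],[0,0,0]]}}

```text
clock: 7.5
position: [0.5229, 0.0908, 0.0918]
tool_rot: [1.804, 1.568, -1.473]
force: [0.4, 0.4, 0.5]
grip_width: -0.0002
```

```bash
python3 w.py .523 .0905 .0905
```

```text
7.5 [0.5229 0.0908 0.0918] [-0.18  0.6  -0.14  1.96  0.15  0.59 -2.13] [0.43 0.39 0.49] -0.00020995918130307652
shift units [ 0.04  0.01 -0.01] rot units [ 0.01 -0.01 -0.02]
```

Emit:
{"method": "arm_command", "body": {"delta_pos": [[0.02,0,0],[0.02,0,0],[0.01,0,0]], "rotation": [[0,0,0],[0,0,0],[0,0,0]]}}

```text
clock: 7.8
position: [0.523, 0.0908, 0.0902]
tool_rot: [1.754, 1.568, -1.524]
force: [-3.2, -1.1, 12.4]
grip_width: -0.0
```

Emit:
{"method": "arm_command", "body": {"delta_pos": [[0.006,-0.1,0],[0.006,-0.1,0],[0.006,-0.1,0],[0.006,-0.1,0],[0.006,-0.1,0],[0.007,-0.1,0]], "rotation": [[0,0,0],[0,0,0],[0,0,0],[0,0,0],[0,0,0],[0,0,0]]}}

```text
clock: 8.4
position: [0.5255, 0.1083, 0.0909]
tool_rot: [1.731, 1.566, -1.547]
force: [-1.6, -0.5, 7.3]
grip_width: -0.0002
```

Emit:
{"method": "arm_command", "body": {"delta_pos": [[0.012,-0.08,0]], "rotation": [[0,0,0]]}}

```text
clock: 8.5
position: [0.5259, 0.111, 0.0907]
tool_rot: [1.759, 1.566, -1.52]
force: [-2.3, -2.5, 6.7]
grip_width: -0.0002
```

Emit:
{"method": "arm_command", "body": {"delta_pos": [[-0.2,0,0.03],[0,0.32,0],[0,0.32,0],[0.15,0,0],[0.01,0,0]], "rotation": [[0,0,0],[0,0,0],[0,0,0],[0,0,0],[0,0,0]]}}

```text
clock: 9.0
position: [0.522, 0.0904, 0.092]
tool_rot: [1.784, 1.566, -1.494]
force: [0.9, -1.1, 0.4]
grip_width: 0.0
```

```bash
python3 w.py .523 .0905 .0905
```

```text
9.0 [0.522  0.0904 0.092 ] [-0.18  0.6  -0.14  1.96  0.15  0.59 -2.13] [ 0.94 -1.12  0.41] 4.876502350515154e-05
shift units [ 0.05 -0.01 -0.03] rot units [ 0.01 -0.01 -0.04]
```

Emit:
{"method": "arm_command", "body": {"delta_pos": [[0.02,0,-0.03],[0.02,0,0],[0.01,0,0]], "rotation": [[0,0,-0.04],[0,0,0],[0,0,0]]}}

```text
clock: 9.3
position: [0.523, 0.0902, 0.0902]
tool_rot: [-3.04, 1.57, -0.035]
force: [-2.3, -1.9, 10.4]
grip_width: -0.0004
```

Emit:
{"method": "arm_command", "body": {"delta_pos": [[0.006,-0.1,0],[0.006,-0.1,0],[0.006,-0.1,0],[0.006,-0.1,0],[0.006,-0.1,0]], "rotation": [[0,0,0],[0,0,0],[0,0,0],[0,0,0],[0,0,0]]}}

```text
clock: 9.8
position: [0.525, 0.1043, 0.091]
tool_rot: [1.973, 1.569, -1.306]
force: [-2.3, -2.4, 5.5]
grip_width: 0.0001
```

Emit:
{"method": "arm_command", "body": {"delta_pos": [[-0.4,0,0.03],[-1,0.4,0.2],[-1,0,0.5],[-0.9,0,0.5],[-0.3,0,0],[0,0,0]], "rotation": [[0,0,0],[0,0,0],[0,0,0],[0,0,0],[0,0,0],[0,0,0]]}}

```text
clock: 10.4
position: [0.4853, 0.0986, 0.2053]
tool_rot: [2.464, 1.569, -0.813]
force: [0.7, 0.8, -0.4]
grip_width: -0.0
```

```bash
cat > look.py <<'E'
from h import *
from workcell import optics,monitor
import json,sys
n=sys.argv[1]; p=optics.camera_params("wrist"); im=optics.grab_frame("wrist")[:,:,::-1]
json.dump({k:np.asarray(v).tolist() for k,v in p.items()},open(n+".json","w"))
c,s=np.cos(np.radians(-7.9)),np.sin(np.radians(-7.9))
G=lambda x,y,z:(.5747+c*x-s*y,.0954+s*x+c*y,z)
u,v=proj(p,G(.080,-.045,.042)); print("proj",u,v)
x0=int(np.clip(u-60,0,520)); y0=int(np.clip(v-45,0,390)); print("crop",x0,y0)
cv2.imwrite(f"pics/{n}.png",im); cv2.imwrite(f"pics/{n}c.png",cv2.resize(im[y0:y0+90,x0:x0+120],None,fx=6,fy=6,interpolation=cv2.INTER_CUBIC))
E
python3 w.py; python3 look.py w2
```

```text
10.4 [0.4853 0.0986 0.2053] [-0.18  0.37 -0.18  1.97  0.09  0.8  -2.12] [ 0.72  0.81 -0.35] -2.5165786415219757e-06
shift units [-0.49 -0.29 -1.3 ] rot units [ 0.02 -0.01 -0.01]
proj 379.28409865107545 -51.94192531400785
crop 319 0
```

View pics/w2c.png

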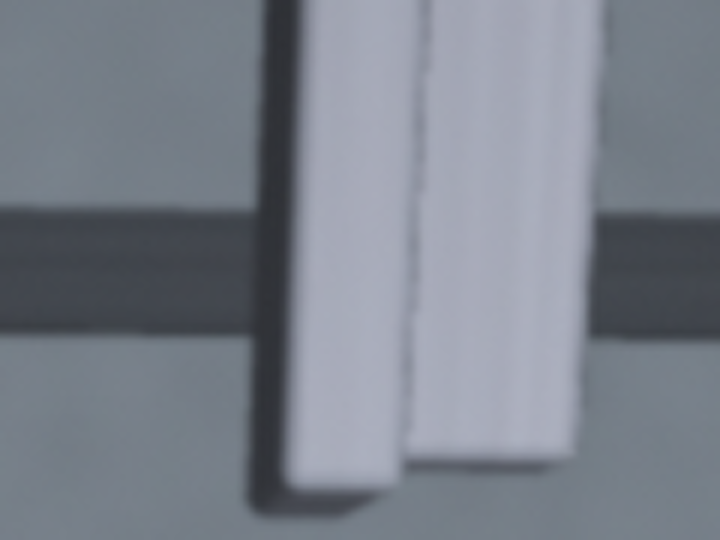

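I moved the wrong way: tool z points to -x. I'll shift the camera over the mark instead, at about gauge y -34.

Emit:
{"method": "arm_command", "body": {"delta_pos": [[0,0.4,-0.8],[0,0.4,-0.8],[0,0.35,-0.8],[0,0,-0.8],[0,0,-0.3],[0,0,0]], "rotation": [[0,0,0],[0,0,0],[0,0,0],[0,0,0],[0,0,0],[0,0,0]]}}

```text
clock: 11.05
position: [0.5873, 0.048, 0.1975]
tool_rot: [0.433, 1.563, -2.843]
force: [-0.8, 1.1, -0.4]
grip_width: -0.0002
```

```bash
python3 w.py; python3 look.py w3
```

```text
11.05 [0.5873 0.048  0.1975] [-0.08  0.53 -0.15  1.73  0.1   0.9  -1.97] [-0.79  1.1  -0.44] -0.0001808898831467813
shift units [-0.74 -1.5   2.31] rot units [ 0.03  0.07 -0.03]
proj 316.66974869789436 136.0501836412198
crop 256 91
```

View pics/w3c.png

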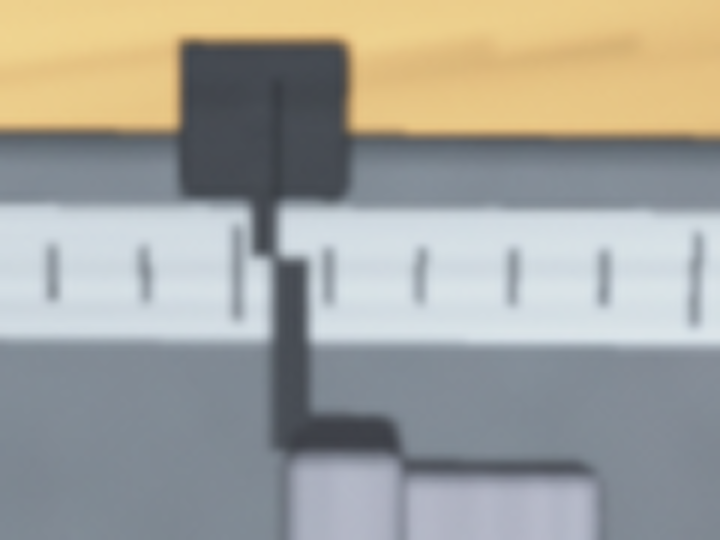

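The crop shows the blade centre at about x=264 and the pointer centre at about x=291 in 6x pixels, so the pointer is still roughly 3 mm short. I'll compute it by rays.

```bash
cat > gap.py <<'E'
from h import *
import json,sys
n=sys.argv[1]; p=json.load(open(n+".json")); a=[float(x) for x in sys.argv[2:8]] # x0 y0, pointer cx,cy, blade cx,cy (6x px)
y=np.array([.1374,.9905]); c=np.array([.5747,.0954])
P,B=[ray(p,(a[0]+(a[i]+.5)/6-.5,a[1]+(a[i+1]+.5)/6-.5),.042) for i in(2,4)]
x=np.array([.9905,-.1374])
for q in(P,B): print(q,"gauge",(q[:2]-c)@x,(q[:2]-c)@y)
print("gap mm",1000*(B-P)[:2]@y)
E
python3 gap.py w3 256 91 291 265 264 245
# subpixel: dark-weighted centroid along rows
python3 - <<'E'
import cv2,numpy as np
g=cv2.cvtColor(cv2.imread("pics/w3.png"),cv2.COLOR_BGR2GRAY).astype(float)
for v,a,b in((129,295,303),(130,295,303),(131,295,303),(136,298,310),(138,298,310),(140,298,310)):
    r=g[v,a:b+1]; w=np.clip(r.max()-r-25,0,None); print(v,np.round((w*np.arange(a,b+1)).sum()/w.sum(),2),r.astype(int))
E
python3 w.py .523 .0952 .0955
```

```text
[0.64962895 0.04766848 0.042     ] gauge 0.08077543500455336 -0.036982834300153124
[0.65204659 0.05020907 0.042     ] gauge 0.08282103185352971 -0.03413419030509686
gap mm 2.8486439950562676
129 299.32 [164 177 168 109  77  78 104 162 207]
130 299.17 [156 171 167 109  77  78 104 163 208]
131 299.15 [155 171 167 109  77  79 104 163 208]
136 304.21 [214 210 189 138  91  77  76  77  95 153 199 190 157]
138 304.22 [221 217 195 143  92  77  77  76  96 158 205 197 162]
140 304.16 [221 217 194 142  92  77  77  77  95 158 204 197 167]
11.1 [0.5866 0.0482 0.1975] [-0.08  0.52 -0.15  1.73  0.1   0.9  -1.97] [-1.35 -0.39 -0.07] 2.0229154647745028e-05
shift units [ 3.41 -1.28  2.28] rot units [ 0.03  0.08 -0.03]
```

The points land at gauge x ≈ 80.8 and 82.8 with z set to 42, close to the given 80. The gap is about 2.8 mm, which is about 7.5 mm of rim. Back to the wheel.

Emit:
{"method": "arm_command", "body": {"delta_pos": [[0,-0.45,0.8],[0,-0.45,0.8],[0.6,-0.4,0.7],[0.9,0,0],[0.9,0,0],[0.9,0,0],[0.2,0,0],[0,0,0]], "rotation": [[0,0.08,-0.03],[0,0,0],[0,0,0],[0,0,0],[0,0,0],[0,0,0],[0,0,0],[0,0,0]]}}

```text
clock: 11.9
position: [0.5144, 0.1008, 0.0907]
tool_rot: [-2.111, 1.57, 0.902]
force: [2.9, -2.5, 16.7]
grip_width: 0.0002
```

```bash
python3 w.py .5242 .097 .092
```

```text
11.9 [0.5144 0.1008 0.0907] [-0.2   0.59 -0.14  1.98  0.15  0.58 -2.14] [ 2.9  -2.45 16.65] 0.00017256531207812768
shift units [-0.04  0.08 -0.34] rot units [ 0.08 -0.01  0.01]
```

Emit:
{"method": "arm_command", "body": {"delta_pos": [[-0.1,0,0],[0,0.1,-0.34],[0,0,0]], "rotation": [[0,0,0],[0.06,0,0],[0,0,0]]}}

```text
clock: 12.2
position: [0.524, 0.0969, 0.0957]
tool_rot: [-2.382, 1.569, 0.625]
force: [-0.3, -0.0, -1.3]
grip_width: -0.0001
```

```bash
python3 w.py .5242 .097 .0915
```

```text
12.2 [0.524  0.0969 0.0957] [-0.19  0.59 -0.14  1.96  0.14  0.6  -2.13] [-0.34 -0.   -1.32] -8.49434650741059e-05
shift units [ 0.14 -0.   -0.  ] rot units [ 0.03 -0.01  0.01]
```

Emit:
{"method": "arm_command", "body": {"delta_pos": [[0.1,0,0],[0.03,0,0],[0.01,0,0],[0.01,0,0]], "rotation": [[0,0,0],[0,0,0],[0,0,0],[0,0,0]]}}

```text
clock: 12.6
position: [0.5238, 0.0967, 0.0909]
tool_rot: [-2.229, 1.569, 0.778]
force: [-1.5, -0.9, 7.8]
grip_width: -0.0001
```

Emit:
{"method": "arm_command", "body": {"delta_pos": [[0.006,-0.07,0],[0.006,-0.07,0],[0.006,-0.05,0],[0.006,-0.01,0]], "rotation": [[0,0,0],[0,0,0],[0,0,0],[0,0,0]]}}

```text
clock: 13.0
position: [0.5246, 0.102, 0.091]
tool_rot: [-2.939, 1.569, 0.067]
force: [-1.1, -0.5, 5.6]
grip_width: 0.0004
```

Emit:
{"method": "arm_command", "body": {"delta_pos": [[0.007,-0.04,0],[0.006,-0.02,0]], "rotation": [[0,0,0],[0,0,0]]}}

```text
clock: 13.2
position: [0.5248, 0.1035, 0.091]
tool_rot: [2.922, 1.569, -0.355]
force: [-1.1, -2.3, 6.3]
grip_width: -0.0004
```

Emit:
{"method": "arm_command", "body": {"delta_pos": [[-0.3,0,0],[-1,0,0],[-1,0,-0.2],[-0.9,0.3,-0.7],[0,0.4,-0.7],[0,0.3,-0.7],[0,0,0],[0,0,0]], "rotation": [[0,0,0],[0,0,0],[0,0,0],[0,0,0],[0,0,0],[0,0,0],[0,0,0],[0,0,0]]}}

```text
clock: 14.0
position: [0.59, 0.0641, 0.1952]
tool_rot: [-2.96, 1.569, 0.049]
force: [-0.4, -0.7, 0.3]
grip_width: -0.0002
```

```bash
python3 w.py .5242 .097 .0955; python3 look.py w4
```

```text
14.0 [0.59   0.0641 0.1952] [-0.1   0.53 -0.15  1.73  0.1   0.89 -2.  ] [-0.37 -0.7   0.32] -0.00019540832262317717
shift units [ 3.32 -0.8   2.33] rot units [ 0.04 -0.02  0.  ]
proj 343.49079608572777 139.33261557013952
crop 283 94
```

View pics/w4c.png

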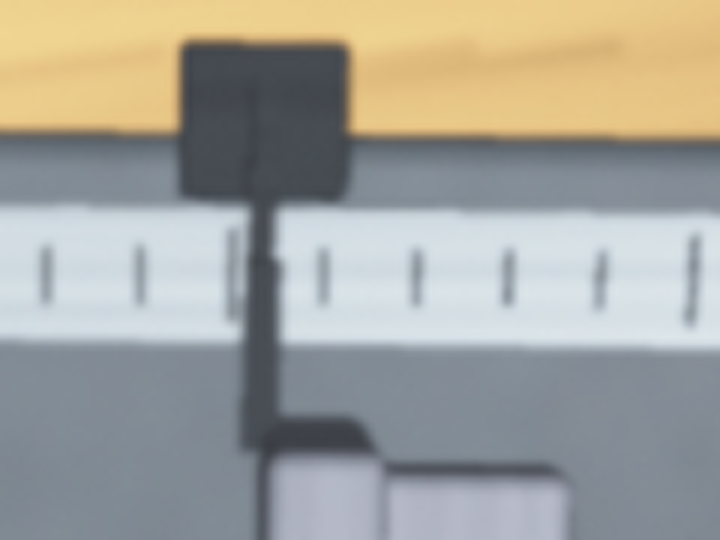

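The pointer and blade almost line up now, at about 265 against 262 crop px. I'll get the residue to sub-pixel.

```bash
cat > sub.py <<'E'
import cv2,numpy as np,sys
from h import *
import json
n,ub=sys.argv[1],float(sys.argv[2]); y0=int(sys.argv[3]); p=json.load(open(n+".json"))
g=cv2.cvtColor(cv2.imread(f"pics/{n}.png"),cv2.COLOR_BGR2GRAY).astype(float)
def ctr(v,lev=140):
    xs=np.arange(ub-7,ub+7,.02); r=np.interp(xs,np.arange(640),g[v]); i=np.argmin(abs(xs-ub))
    l=i; 
    while r[l]<lev and l>0:l-=1
    k=i
    while r[k]<lev and k<len(xs)-1:k+=1
    return xs[l],xs[k]
yv=np.array([.1374,.9905]); c=np.array([.5747,.0954])
for v in range(y0,y0+18):
    l,r=ctr(v); m=(l+r)/2; P=ray(p,(m,v),.042); print(v,round(l,2),round(r,2),"w",round(r-l,2),"gauge y mm",round(1000*(P[:2]-c)@yv,2))
E
python3 sub.py w4 326.8 128
```

```text
128 323.0 329.88 w 6.88 gauge y mm -34.1
129 324.06 328.64 w 4.58 gauge y mm -34.05
130 324.16 328.4 w 4.24 gauge y mm -34.01
131 323.96 328.34 w 4.38 gauge y mm -33.94
132 323.84 328.32 w 4.48 gauge y mm -33.9
133 323.8 328.3 w 4.5 gauge y mm -33.89
134 323.8 328.24 w 4.44 gauge y mm -33.87
135 323.74 328.1 w 4.36 gauge y mm -33.82
136 323.56 328.18 w 4.62 gauge y mm -33.79
137 323.4 328.82 w 5.42 gauge y mm -33.95
138 323.4 329.28 w 5.88 gauge y mm -34.1
139 323.42 329.34 w 5.92 gauge y mm -34.14
140 323.46 329.26 w 5.8 gauge y mm -34.13
141 323.5 329.06 w 5.56 gauge y mm -34.09
142 323.44 328.96 w 5.52 gauge y mm -34.04
143 323.22 328.96 w 5.74 gauge y mm -33.98
144 322.84 328.98 w 6.14 gauge y mm -33.87
145 322.6 329.02 w 6.42 gauge y mm -33.81
```

The remaining gap is about 0.3 mm (pointer -34.1, blade -33.8), which matches the rolled distance: 2.85 mm less 6.8 × 0.375. I'll leave it there, raise the hand well clear and do a final check.

Emit:
{"method": "arm_command", "body": {"delta_pos": [[-0.9,0,0.5],[-0.9,0,0.5],[-0.9,0,0.5],[0,0,0],[0,0,0]], "rotation": [[0,0,0],[0,0,0],[0,0,0],[0,0,0],[0,0,0]]}}

```text
clock: 14.55
position: [0.5401, 0.0725, 0.2782]
tool_rot: [0.181, 1.569, -3.09]
force: [0.8, -0.2, -0.7]
grip_width: 0.0001
```

```bash
python3 w.py; python3 - <<'E'
from h import *
from workcell import optics
im=optics.grab_frame("scene")[:,:,::-1].copy(); cv2.imwrite("pics/s3.png",im)
a=cv2.imread("pics/scene0.png"); d=cv2.absdiff(a,im).max(2)
for n,(x,y,w,h) in dict(stapler=(168,258,78,38),tape=(436,186,50,42),tumbler=(456,222,48,60)).items(): print(n,(d[y:y+h,x:x+w]>40).sum())
b=cv2.resize(im[245:300,290:380],None,fx=8,fy=8,interpolation=cv2.INTER_CUBIC); cv2.imwrite("pics/s3c.png",b)
E
```

```text
14.55 [0.5401 0.0725 0.2782] [-0.11  0.36 -0.17  1.77  0.07  1.02 -2.01] [ 0.76 -0.24 -0.69] 6.17395206194996e-05
shift units [ 1.94 -0.91  0.62] rot units [ 0.08  0.02 -0.  ]
stapler 0
tape 0
tumbler 0
```

View pics/s3c.png

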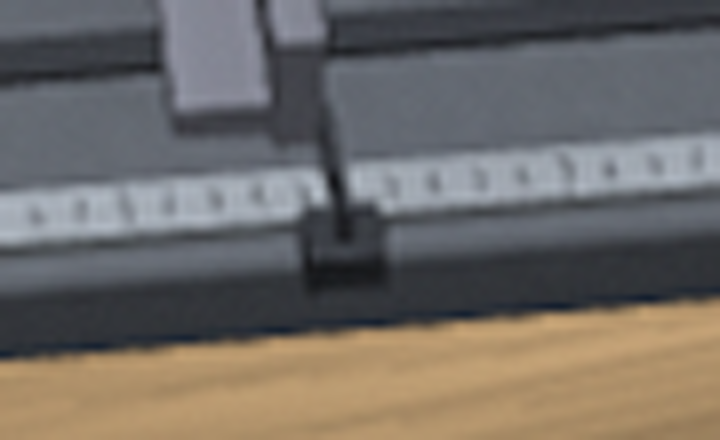

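The scene crop shows the pointer bar running straight into the blade at about (343,205). The stapler, tape roll and tumbler are unchanged (0 changed pixels), and the hand is clear.

```bash
python3 -c "
from workcell import bot; print(bot.job_done())"
```

```text
the job is handed in; nothing more can be done
None
```

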